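# Tip the rinsed caps into the drain corner and hold the basket over the dish

### The job

Lift the small rinsing basket by its handle and hold it over the kidney dish, tipped about 40 degrees toward its drain beak, so that all four loose metal caps slide together into the beak corner and the beak points down over the inside of the dish, a few centimetres above its rim. Do not let the basket touch or shift the dish, and leave the other things on the cabinet where they are. Finish while still holding the basket tipped and still like that: do not put it down or let go.

Things in the scene. Friction and masses are not known exactly. Their poses are not given: they have to be found in the camera images.
- basket: open steel rinsing basket, outside 126 (x) x 102 (y) x 36 mm, walls and floor 3 mm, 0.2-0.4 kg, turned any way. Origin under its centre, z up. Bridge handle along its x over the middle, posts at the short sides; the mid 80 mm is a flat-sided grip, 12 mm wide (y), 14 tall, centred 90 mm above the underside. The (+x,+y) corner has a drain beak jutting out diagonally 28 mm at floor level
- handle (a point): centre of the basket's grip, 90 mm above the basket's origin; axes as the basket's
- spout (a point): tip of the drain beak at the underside, at (82.8, 70.8, 0) mm in the basket's frame
- drain_corner (a point): inner corner of the basket floor at the beak, at (60, 48, 3) mm in the basket's frame; caps cannot leave through the beak
- cap1: loose turned steel end cap of a handpiece lying in the basket (one of four alike), 14 mm in diameter, 12 mm tall, 14 g; origin at the centre of its underside. On the basket's steel it begins to slide at 13 to 17 degrees of tilt; tipped straight toward the corner it may stick along a wall below about 32 degrees, and rocking the tilt a little to either side frees it
- cap2: loose turned steel end cap of a handpiece lying in the basket (one of four alike), 14 mm in diameter, 12 mm tall, 14 g; origin at the centre of its underside. On the basket's steel it begins to slide at 13 to 17 degrees of tilt; tipped straight toward the corner it may stick along a wall below about 32 degrees, and rocking the tilt a little to either side frees it
- cap3: loose turned steel end cap of a handpiece lying in the basket (one of four alike), 14 mm in diameter, 12 mm tall, 14 g; origin at the centre of its underside. On the basket's steel it begins to slide at 13 to 17 degrees of tilt; tipped straight toward the corner it may stick along a wall below about 32 degrees, and rocking the tilt a little to either side frees it
- cap4: loose turned steel end cap of a handpiece lying in the basket (one of four alike), 14 mm in diameter, 12 mm tall, 14 g; origin at the centre of its underside. On the basket's steel it begins to slide at 13 to 17 degrees of tilt; tipped straight toward the corner it may stick along a wall below about 32 degrees, and rocking the tilt a little to either side frees it
- kidney_dish: empty steel kidney-shaped dish, 75 (its x) x 162 (its y) x 32 mm high, standing on the cabinet top; origin under its centre; the hollow spans about 54 mm in x and 140 mm in y about the origin; loose, about 0.3 kg. Behind it, beyond x = 0.57 m, stand fixed things up to 0.2 m tall, and the room wall is about 0.75 m ahead of the base: a wrist leaned far forward runs into it
- handpiece: bystander: slim steel dental handpiece lying between basket and dish, 144 mm long, 18 mm tall; origin under its middle
- bench_timer: bystander: small grey timer, 60 x 64 x 20 mm, near the right side; origin under its middle
- bur_block: bystander: small bur stand with burs, 34 x 58 x 35 mm, at the back right; origin under its middle
- dropper: bystander: brown dropper bottle, 31 mm across, 102 mm tall, at the back; origin under its middle
- tape_roll: bystander: roll of tape lying flat, 104 mm across, 25 mm tall, on the left; origin under its middle

How it is judged:
On the way:
1. the basket is lifted clear of the cabinet top by the handle (contact force between the fingers and basket above 1 N and height (world z) of basket above 0.03 m and height (world z) of spout above 0.02 m), for 0.2 s.
At the end, for the whole second after the job is handed in: Basket held by the fingers, at rest, tipped 27-53 deg; beak tip over the dish (30 mm across, 65 mm along from its centre), 37-140 mm above the cabinet top, not touching it; four caps still, within 56 mm of the inner beak corner; dish upright, moved under 20 mm, bystanders under 30 mm (contact force between the fingers and basket above 1 N and height (world z) of spout between 0.037 and 0.14 m and x of spout in the frame of kidney_dish between -0.03 and 0.03 m and y of spout in the frame of kidney_dish between -0.065 and 0.065 m and angle between basket's own z axis and vertical between 0.47 and 0.93 rad and distance between each of cap1, cap2, cap3, cap4 and drain_corner below 0.056 m and linear speed of each of cap1, cap2, cap3, cap4 below 0.03 m/s and linear speed of basket below 0.02 m/s and contact force between basket and kidney_dish below 0.5 N and height (world z) of kidney_dish below 0.006 m and angle between kidney_dish's own z axis and vertical below 0.08 rad and distance of kidney_dish from where it was at the start of the episode below 0.02 m and distance of each of handpiece, bench_timer, bur_block, dropper, tape_roll from where it was at the start of the episode below 0.03 m); the arm keeps its last pose, push and grip.
It fails at once if the basket touches the dish (contact force between basket and kidney_dish above 1 N).
It fails at once if the dish is shifted (distance of kidney_dish from where it was at the start of the episode above 0.02 m).
It fails at once if a bystander is disturbed (distance of any of handpiece, bench_timer, bur_block, dropper, tape_roll from where it was at the start of the episode above 0.03 m).
It also fails if it takes over 45 s, if anything falls off the work surface, if the arm or the gripper's body presses on something with over 40 N, if the wrist force passes 120 N, or if a joint passes its speed limit or range.

### The arm

A 7-joint arm with a two-finger parallel gripper is mounted at the origin on a cart in front of the work surface, level with it; the furniture and walls round the work are solid. World frame = base frame: x ahead of the robot, y to its left, z up, the work surface at z = 0. Lengths are in m, angles in rad, forces in N, time in s.
With the tool pointing down it reaches from about 0.425 to 0.925 m from the base axis. Payload 6.8 kg.
Tool frame: the origin (TCP) lies midway between the tips of the shut fingers; the grasp point (between the pads) lies 19 mm behind it; z points along the fingers, y is the direction in which the jaws open and shut (so a half turn about z gives the same grasp; the last joint's range is limited). The gripper opens to 85 mm and grips with 20 to 120 N. Pads are 22 mm wide; open, the fingers measure 114 mm over their backs; the gripper's body (76 mm by 85 mm) begins 54 mm behind the grasp point. The pads swing forward as they close: fully open they stand 13 mm farther back than shut.
Start: joints at [1.167, 0.477, 0.022, 1.555, -0.011, 1.109, -0.083], TCP at [0.197, -0.646, 0.231] pointing down, gripper open.
Joint ranges: [-2.96, 2.96], [-0.34, 2.1], [-1.41, 1.46], [0.24, 2.44], [-1.37, 4.51], [0.17, 1.92], [-2.96, 2.96]. Speed limits (rad/s): [2.39, 2.39, 3.14, 3.14, 3.14, 3.14, 3.14].

### API

Orientations are given as a unit quaternion [w, x, y, z].
In Python, from station import bot, vision gives the robot as it stands.
- The arm moves only by the tool move_arm, never from a script. Its argument "increments" is text: rows parted by semicolons, each of 7 numbers parted by spaces: the opening, from 0 (shut) to 1 (fully open), then the shift along the world's x, y, z in mm, then the turn, a rotation vector about the world's x, y, z in rad. In form: grip x y z rx ry rz; .... A call has exactly 8 rows; each row shifts and turns the commanded pose from where the row before left it; what a row does not reach is not made up. A row lasts 1/8 s, in which the tool goes at most 62.5 mm and 10.7 degrees, less where a joint would pass 70% of its speed; a pose out of reach is approached as far as the arm can. A call with a gripper value outside its range is refused whole. The fingers move at their own pace and stop on an object; "newtons" is the grip in N (left out, the last holds). Time passes only in rows, so rows that do not move let the fingers close, or fill a call up. It gives the time, the measured TCP pose, the force and the opening at its end, in the units of the state.
- bot.get_obs(): the state, without advancing time (a new reading comes with each control period).
- vision.read_camera(name): name is "side" or "top" or "wrist"; returns (picture, depth): 420x560x3 uint8, red, green, blue; 420x560 float32, m along the optical axis (not along the pixel's ray), 0 where there is no reading.
- vision.calibration(name): a dict with "fx", "fy", "cx", "cy" (pixels), "R" (3x3) and "t" (3): a world point X has camera coordinates R X + t; the wrist camera has in their place "hand_eye" (4x4, takes a point from camera to tool coordinates, whose origin is the TCP and whose axes are the flange's). Camera axes: x right, y down, z forward; pixel columns grow to the right and rows downward; lengths in m; the calibration is good to about 2 mm. A picture is of the moment at which its call begins: read the wrist's pose just before it. calibration takes no time and is no camera call.
- bot.hand_in(): hands the job in, once; it reports no verdict.
The state is a dict: "t": time; "q": joint angles; "joint_vel": joint speeds; "joint_torque": joint torques, N m; "eef_pos": TCP position; "tool_rot": TCP orientation; "contact_force": force on the tool from outside, world axes, zero at the start; "torque": the same for the moment, N m; "gripper_width": opening from 0.0 (shut) to 1.0 (fully open).
Only numpy, scipy, OpenCV 4.12 (cv2) and the standard library are available. Lean on these libraries where they do the work, as an engineer would, in place of code of your own. Each camera call takes 0.05 s, during which the arm holds its last target.

## Working session

There is one attempt and no reset: what is moved stays moved. The work goes in short steps, Python scripts to look and compute and a tool call to move; the robot and the scene stay as the last step left them, time stands still between calls to the robot, and variables do not carry over. Pictures are saved under pics/ and viewed, and the job is handed in when it is done.

Besides the shell and the picture viewer there is one more tool, called after ">>>" by a JSON object that holds its "name" and its "arguments", one argument or row to a line. move_arm: Moves the arm, as the interface text tells. Its arguments: {"type":"object","properties":{"increments":{"type":"string"},"newtons":{"type":"number"}},"required":["increments"]}

```bash
ls; mkdir -p pics; python3 - <<'E'
from station import bot, vision
import cv2, numpy as np
o=bot.get_obs(); print({k:np.round(v,3) for k,v in o.items()})
for n in("side","top","wrist"):
    c=vision.calibration(n); print(n,{k:np.round(v,4).tolist() for k,v in c.items()})
    p,d=vision.read_camera(n); cv2.imwrite(f"pics/{n}0.png",p[:,:,::-1]); np.savez(f"{n}0.npz",p=p,d=d)
E
```

```text
pics
{'t': np.float64(0.0), 'q': array([ 1.167,  0.478,  0.022,  1.556, -0.011,  1.109, -0.083]), 'joint_vel': array([ 0.   ,  0.001, -0.   , -0.001,  0.001, -0.   ,  0.001]), 'joint_torque': array([ 0.0000e+00, -5.9643e+01,  1.6080e+00, -2.8119e+01,  1.2000e-02,
        9.0000e-03, -0.0000e+00]), 'eef_pos': array([ 0.197, -0.645,  0.23 ]), 'tool_rot': array([-0.001,  0.989,  0.147, -0.   ]), 'contact_force': array([-0.109, -0.424, -0.998]), 'torque': array([ 0.032, -0.047, -0.036]), 'gripper_width': np.float64(1.0)}
side {'fx': 442.0949, 'fy': 442.0949, 'cx': 279.9536, 'cy': 210.8825, 'R': [[-0.9537, -0.3005, -0.0081], [-0.1659, 0.5488, -0.8193], [0.2507, -0.78, -0.5733]], 't': [0.475, 0.1156, 1.2238]}
top {'fx': 385.6696, 'fy': 385.6696, 'cx': 279.6886, 'cy': 210.2443, 'R': [[0.0266, -0.9996, -0.0083], [-0.9918, -0.0253, -0.1249], [0.1246, 0.0116, -0.9921]], 't': [0.035, 0.5001, 1.4703]}
wrist {'fx': 317.9208, 'fy': 317.9208, 'cx': 283.1383, 'cy': 202.7269, 'hand_eye': [[-0.0001, -0.9527, -0.3039, 0.0784], [1.0, -0.0001, -0.0, 0.0016], [0.0, -0.3039, 0.9527, -0.1429], [0.0, 0.0, 0.0, 1.0]]}
```

View pics/top0.png

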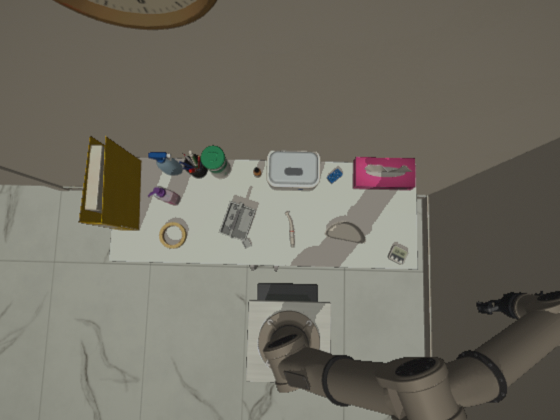

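View pics/side0.png

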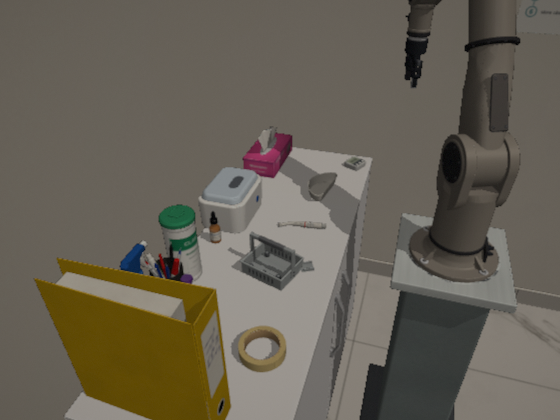

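```bash
cat > h.py <<'E'
import numpy as np, cv2
from station import bot, vision
def cloud(n,d):
    c=vision.calibration(n); v,u=np.mgrid[:420,:560]
    P=np.stack([(u-c['cx'])/c['fx']*d,(v-c['cy'])/c['fy']*d,d],-1)
    return (P-np.array(c['t']))@np.array(c['R'])
def proj(n,X):
    c=vision.calibration(n); p=np.atleast_2d(X)@np.array(c['R']).T+np.array(c['t'])
    return np.stack([c['fx']*p[:,0]/p[:,2]+c['cx'],c['fy']*p[:,1]/p[:,2]+c['cy']],-1)
def ray(n,uv,z):
    c=vision.calibration(n);R=np.array(c['R']);o=-R.T@np.array(c['t'])
    w=R.T@np.array([(uv[0]-c['cx'])/c['fx'],(uv[1]-c['cy'])/c['fy'],1]); return o+w*(z-o[2])/w[2]
E
python3 - <<'E'
from h import *
T=np.load('top0.npz');S=np.load('side0.npz')
ct=cloud('top',T['d']);cs=cloud('side',S['d'])
for a,b in((245,300),(215,239),(190,247),(243,247),(232,346),(240,330)): print(a,b,ct[a,b].round(3))
a=cv2.resize(T['p'][170:270,205:305,::-1],(600,600),interpolation=3);cv2.imwrite('pics/tz.png',a)
a=cv2.resize(S['p'][220:300,215:325,::-1],(770,560),interpolation=3);cv2.imwrite('pics/sz.png',a)
a=cv2.resize(T['p'][205:265,315:415,::-1],(800,480),interpolation=3);cv2.imwrite('pics/dz.png',a)
E
```

```text
245 300 [ 0.367 -0.035  0.002]
215 239 [0.48  0.209 0.003]
190 247 [ 0.582  0.182 -0.005]
243 247 [0.369 0.173 0.011]
232 346 [ 0.423 -0.215 -0.001]
240 330 [ 0.39  -0.152  0.003]
```

View pics/tz.png

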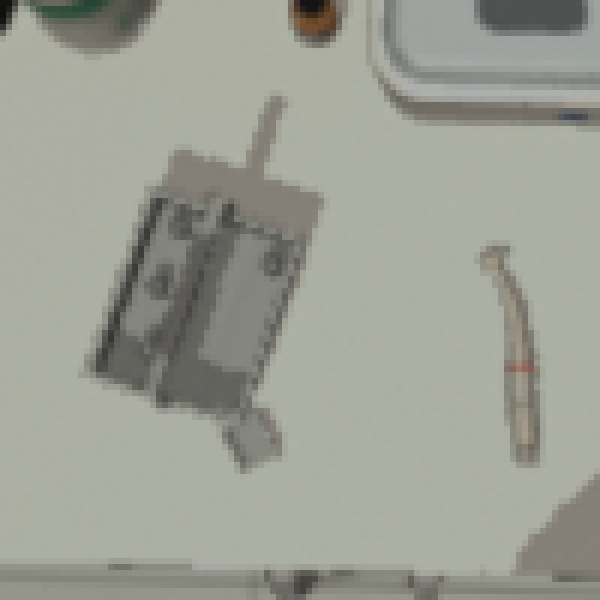

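View pics/sz.png

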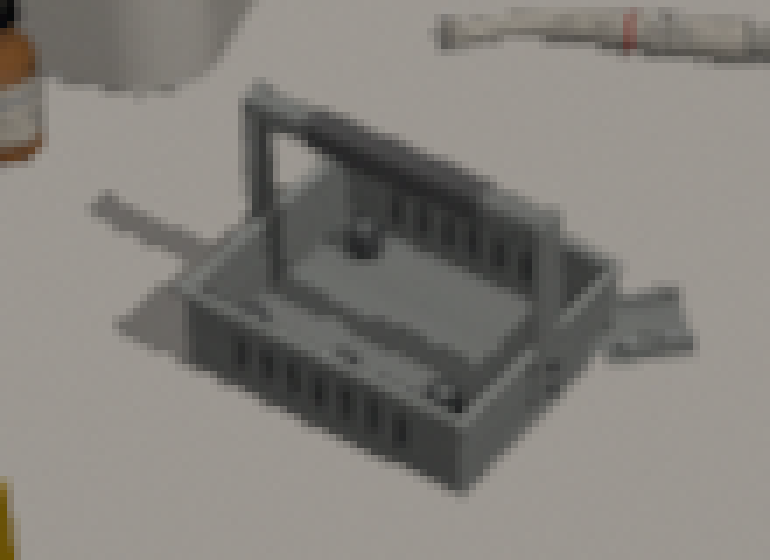

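View pics/dz.png

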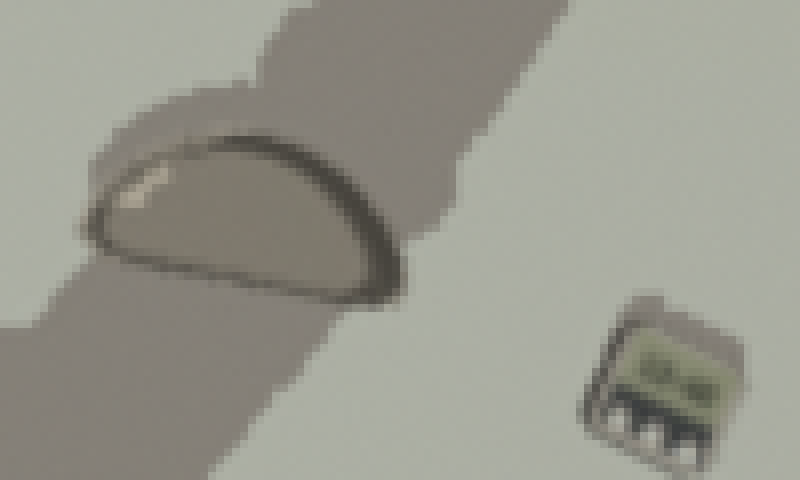

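```bash
python3 - <<'E'
from h import *
T=np.load('top0.npz');S=np.load('side0.npz')
for n,X in(('top',T),('side',S)):
    c=cloud(n,X['d']); m=(abs(c[...,0]-.47)<.13)&(abs(c[...,1]-.2)<.13)&(X['d']>0)
    b=c[m]; h=b[(b[:,2]>.06)&(b[:,2]<.12)&(b[:,0]<.555)]
    t=h[h[:,2]>.082]
    print(n,'handle n',len(t),t.min(0).round(3),t.max(0).round(3))
    r=cv2.minAreaRect(t[:,:2].astype(np.float32)*1000);print(r)
    r=b[(b[:,2]>.022)&(b[:,2]<.06)&(b[:,0]<.555)]
    print('rim',len(r),cv2.minAreaRect(r[:,:2].astype(np.float32)*1000))
    m=(abs(c[...,0]-.42)<.1)&(abs(c[...,1]+.21)<.12)&(X['d']>0)
    b=c[m]; r=b[(b[:,2]>.018)&(b[:,2]<.05)]
    print('dish',len(r),cv2.minAreaRect(r[:,:2].astype(np.float32)*1000), r[:,2].max())
# rays with top at rim
for z,uv in((.098,(205+222/6,170+205/6)),(.098,(205+160/6,170+400/6)),(.036,(205+95/6,170+375/6)),(.036,(205+160/6,170+190/6)),(.036,(205+305/6,170+238/6)),(.036,(205+248/6,170+410/6)),(0,(205+245/6,170+470/6)),(0,(205+282/6,170+440/6)),(.032,(315+85/8,205+225/8)),(.032,(315+400/8,205+290/8)),(.032,(315+245/8,205+137/8)),(.032,(315+240/8,205+280/8))):
    print(z,ray('top',uv,z).round(4))
E
```

```text
top handle n 118 [0.39  0.188 0.085] [0.518 0.236 0.105]
((453.7859802246094, 212.6551055908203), (12.782987594604492, 133.01669311523438), 73.28716278076172)
rim 179 ((453.49346923828125, 212.822509765625), (108.05709075927734, 131.0194091796875), 73.13661193847656)
dish 124 ((424.73175048828125, -209.21981811523438), (157.61404418945312, 73.31861114501953), 80.32865142822266) 0.03742831525503045
side handle n 295 [0.389 0.188 0.082] [0.52  0.239 0.102]
((454.4201965332031, 212.8538818359375), (15.644405364990234, 134.85707092285156), 72.55335235595703)
rim 641 ((454.0232849121094, 213.2082061767578), (107.88727569580078, 136.2675323486328), 74.67752838134766)
dish 238 ((426.59271240234375, -209.05059814453125), (162.56944274902344, 75.18541717529297), 80.6220932006836) 0.03875593543477205
0.098 [0.5099 0.1884 0.098 ]
0.098 [0.3879 0.2219 0.098 ]
0.036 [0.4061 0.2727 0.036 ]
0.036 [0.5274 0.236  0.036 ]
0.036 [0.4984 0.1407 0.036 ]
0.036 [0.3862 0.1735 0.036 ]
0 [0.3488 0.1774 0.    ]
0 [0.369  0.1539 0.    ]
0.032 [ 0.4145 -0.1316  0.032 ]
0.032 [ 0.3872 -0.2832  0.032 ]
0.032 [ 0.4591 -0.2084  0.032 ]
0.032 [ 0.39   -0.2064  0.032 ]
```

>>> {"name": "move_arm", "arguments": {
  "increments": "1 32 44 0 0 0 -0.025;1 32 44 0 0 0 -0.025;1 32 44 0 0 0 -0.025;1 32 44 0 0 0 -0.025;1 32 44 0 0 0 -0.025;1 32 44 0 0 0 -0.025;1 32 44 0 0 0 -0.025;1 32 44 0 0 0 -0.025",
  "newtons": 110
}}

```text
t: 1.15
eef_pos: [0.4535, -0.2921, 0.2313]
tool_rot: [0.0, 0.999, 0.047, -0.0]
contact_force: [0.4, -0.7, -0.2]
gripper_width: 1.0
```

>>> {"name": "move_arm", "arguments": {
  "increments": "1 2 42 0 0 0 -0.025;1 2 42 0 0 0 -0.025;1 2 42 0 0 0 -0.025;1 2 42 0 0 0 -0.025;1 2 42 0 0 0 -0.025;1 2 42 0 0 0 -0.025;1 2 42 0 0 0 -0.025;1 2 42 0 0 0 -0.025"
}}

```text
t: 2.15
eef_pos: [0.4685, 0.0435, 0.2313]
tool_rot: [0.0, 0.999, -0.053, -0.0]
contact_force: [1.1, -0.1, -0.3]
gripper_width: 1.002
```

>>> {"name": "move_arm", "arguments": {
  "increments": "1 -2 24 -5 0 0 -0.03;1 -2 24 -5 0 0 -0.03;1 -2 24 -5 0 0 -0.03;1 -2 24 -5 0 0 -0.03;1 -2 24 -5 0 0 -0.03;1 -2 24 -5 0 0 -0.03;1 -2 24 -5 0 0 -0.01;1 0 0 0 0 0 0"
}}

```text
t: 3.15
eef_pos: [0.454, 0.2119, 0.1959]
tool_rot: [-0.0, 0.989, -0.145, -0.001]
contact_force: [0.1, -1.0, 0.2]
gripper_width: 1.001
```

```bash
cat > w.py <<'E'
from h import *
import sys
from scipy.spatial.transform import Rotation as Ro
def wrist(tag):
    o=bot.get_obs(); p,d=vision.read_camera('wrist'); cv2.imwrite(f'pics/{tag}.png',p[:,:,::-1])
    c=vision.calibration('wrist'); v,u=np.mgrid[:420,:560]
    P=np.stack([(u-c['cx'])/c['fx']*d,(v-c['cy'])/c['fy']*d,d],-1)
    H=np.array(c['hand_eye']); q=np.array(o['tool_rot'])
    R=Ro.from_quat(q[[1,2,3,0]]).as_matrix()
    W=(P@H[:3,:3].T+H[:3,3])@R.T+np.array(o['eef_pos'])
    return o,p,d,W
E
python3 - <<'E'
from w import *
o,p,d,W=wrist('w1'); print(o['eef_pos'],o['tool_rot'],o['q'].round(2))
m=(d>0.12)&(W[...,2]>.082)&(W[...,2]<.105)&(abs(W[...,0]-.454)<.09)&(abs(W[...,1]-.213)<.09)
t=W[m];print(len(t),cv2.minAreaRect(t[:,:2].astype(np.float32)*1000),t[:,2].max())
E
```

```text
[0.45398447 0.21192505 0.1959113 ] [-1.37941286e-04  9.89449285e-01 -1.44878600e-01 -5.34277457e-04] [-0.19  0.26 -0.43  1.98  0.14  0.93 -2.55]
2257 ((455.30926513671875, 209.15057373046875), (13.454238891601562, 133.5879669189453), 72.52790069580078) 0.09961101121121432
```

View pics/w1.png

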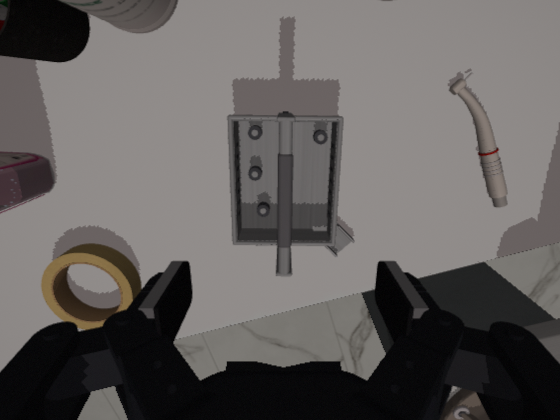

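>>> {"name": "move_arm", "arguments": {
  "increments": "1 0 0 -25 0 0 0;1 0 0 -25 0 0 0;1 0 0 -25 0 0 0;1 0 0 -25 0 0 0;1 0 -1 -15 0 0 0;1 0 0 -10 0 0 0;1 0 0 0 0 0 0;1 0 0 0 0 0 0"
}}

```text
t: 4.2
eef_pos: [0.4553, 0.2096, 0.0719]
tool_rot: [-0.0, 0.989, -0.147, 0.0]
contact_force: [-0.3, 0.4, -0.2]
gripper_width: 1.002
```

>>> {"name": "move_arm", "arguments": {
  "increments": "0 0 0 0 0 0 0;0 0 0 0 0 0 0;0 0 0 0 0 0 0;0 0 0 0 0 0 0;0 0 0 0 0 0 0;0 0 0 0 0 0 0;0 0 0 0 0 0 0;0 0 0 0 0 0 0",
  "newtons": 110
}}

```text
t: 5.2
eef_pos: [0.4549, 0.2095, 0.0714]
tool_rot: [-0.0, 0.989, -0.147, 0.0]
contact_force: [0.9, 1.2, -0.7]
gripper_width: 0.115
```

>>> {"name": "move_arm", "arguments": {
  "increments": "0 0 0 10 0 0 0;0 0 0 20 0 0 0;0 0 0 25 0 0 0;0 0 0 30 0 0 0;0 0 0 30 0 0 0;0 0 0 30 0 0 0;0 0 0 20 0 0 0;0 0 0 10 0 0 0"
}}

```text
t: 6.2
eef_pos: [0.4545, 0.2089, 0.2473]
tool_rot: [0.0, 0.989, -0.147, 0.0]
contact_force: [0.3, 0.3, -5.2]
gripper_width: 0.117
```

```bash
python3 - <<'E'
from w import *
o,p,d,W=wrist('w2'); print(o['eef_pos'],o['contact_force'].round(2))
E
```

```text
[0.45451634 0.20891689 0.24728724] [ 0.31  0.31 -5.19]
```

View pics/w2.png

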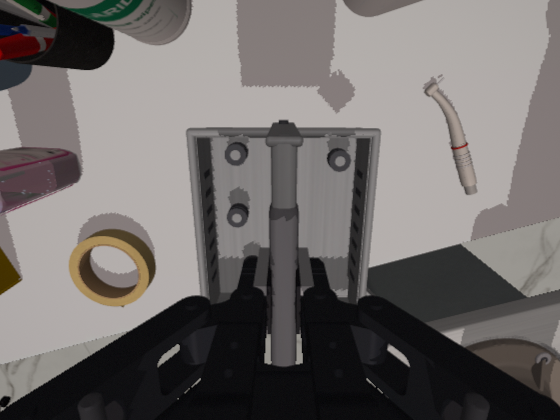

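>>> {"name": "move_arm", "arguments": {
  "increments": "0 -1 -10 10 0 0 0.04;0 -2 -20 10 0 0 0.07;0 -2 -28 10 0 0 0.08;0 -2 -30 0 0 0 0.08;0 -2 -30 0 0 0 0.08;0 -2 -30 0 0 0 0.08;0 -2 -30 0 0 0 0.08;0 -2 -30 0 0 0 0.08"
}}

```text
t: 7.25
eef_pos: [0.4387, 0.0001, 0.2753]
tool_rot: [-0.0, 0.989, 0.149, -0.001]
contact_force: [0.3, -0.2, -3.7]
gripper_width: 0.117
```

>>> {"name": "move_arm", "arguments": {
  "increments": "0 -2 -30 0 0 0 0.08;0 -2 -30 0 0 0 0.08;0 -2 -30 0 0 0 0.08;0 -2 -30 0 0 0 0.08;0 -2 -28 0 0 0 0.08;0 -2 -20 0 0 0 0.08;0 -2 -10 0 0 0 0.06;0 0 -6 0 0 0 0.04"
}}

```text
t: 8.25
eef_pos: [0.4245, -0.1832, 0.2751]
tool_rot: [-0.001, 0.906, 0.424, -0.001]
contact_force: [0.2, 0.0, -4.1]
gripper_width: 0.114
```

```bash
python3 - <<'E'
from w import *
o=bot.get_obs(); print(o['eef_pos'],o['tool_rot'].round(3),o['q'].round(2),o['contact_force'].round(2))
p,d=vision.read_camera('side');cv2.imwrite('pics/s3.png',p[:,:,::-1])
E
```

```text
[ 0.42453626 -0.18320664  0.27512472] [-0.001  0.906  0.424 -0.001] [ 0.42  0.09 -0.16  1.98  0.02  1.08 -0.44] [ 0.21  0.03 -4.05]
```

View pics/s3.png

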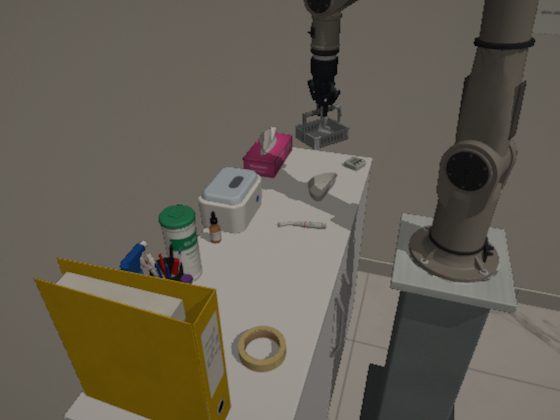

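>>> {"name": "move_arm", "arguments": {
  "increments": "0 0 1.5 0 0.05 0 0;0 0 1.5 0 0.08 0 0;0 0 1.5 0 0.09 0 0;0 0 1.5 0 0.09 0 0;0 0 1.5 1 0.09 0 0;0 0 1.5 1 0.09 0 0;0 0 1.5 1 0.09 0 0;0 0 1.5 1 0.09 0 0"
}}

```text
t: 9.3
eef_pos: [0.4255, -0.1708, 0.2796]
tool_rot: [-0.299, 0.855, 0.4, 0.139]
contact_force: [-0.0, 0.2, -3.7]
gripper_width: 0.117
```

```bash
cat > look.py <<'E'
from w import *
import sys
tag=sys.argv[1]
o,p,d,W=wrist('w'+tag); print(o['eef_pos'],o['tool_rot'].round(3),o['q'].round(2),o['contact_force'].round(2),o['gripper_width'])
R=Ro.from_quat(o['tool_rot'][[1,2,3,0]]).as_matrix()
# basket axes: grasp tool y = -basket y? (tool y at 253deg, basket y at 253deg => same), x = y x z
bz=-R[:,2]; by=R[:,1]; bx=np.cross(by,bz); B=np.stack([bx,by,bz],1)
H=o['eef_pos']-R[:,2]*.019
for n,l in(('spout',(.0828,.0708,-.09)),('corner',(.06,.048,-.087)),('far',(-.063,-.051,-.09))): print(n,(H+B@np.array(l)).round(4))
print('tilt',np.degrees(np.arccos(bz[2])),'dir',np.degrees(np.arctan2(bz[1],bz[0])))
for n in('side','top'):
    p,d=vision.read_camera(n); cv2.imwrite(f'pics/{n}{tag}.png',p[:,:,::-1]); np.savez(f'{n}{tag}.npz',p=p,d=d)
    uv=proj(n,H+B@np.array((.0828,.0708,-.09)))[0]; print(n,uv)
    x,y=np.clip(uv.astype(int),[50,40],[509,379]); cv2.imwrite(f'pics/z{n}{tag}.png',cv2.resize(p[y-40:y+40,x-50:x+50,::-1],(800,640)[:2] if 0 else (750,600),interpolation=3))
E
python3 look.py 4
```

```text
[ 0.42551826 -0.17079512  0.27960184] [-0.299  0.855  0.4    0.139] [ 0.68  0.33 -0.09  1.84 -0.52  1.42  0.1 ] [-0.03  0.18 -3.7 ] 0.11677785928208909
spout [ 0.4267 -0.2118  0.1562]
corner [ 0.4238 -0.1886  0.1786]
far [ 0.4267 -0.0632  0.2745]
tilt 38.509769915220225 dir -89.93185730385993
side [320.94463728 148.19606416]
top [352.19071867 227.95810461]
```

View pics/w4.png

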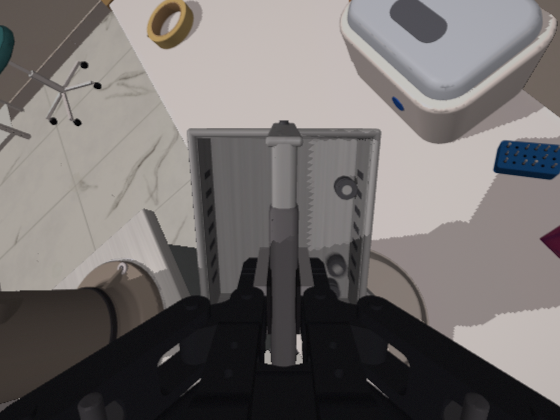

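View pics/zside4.png

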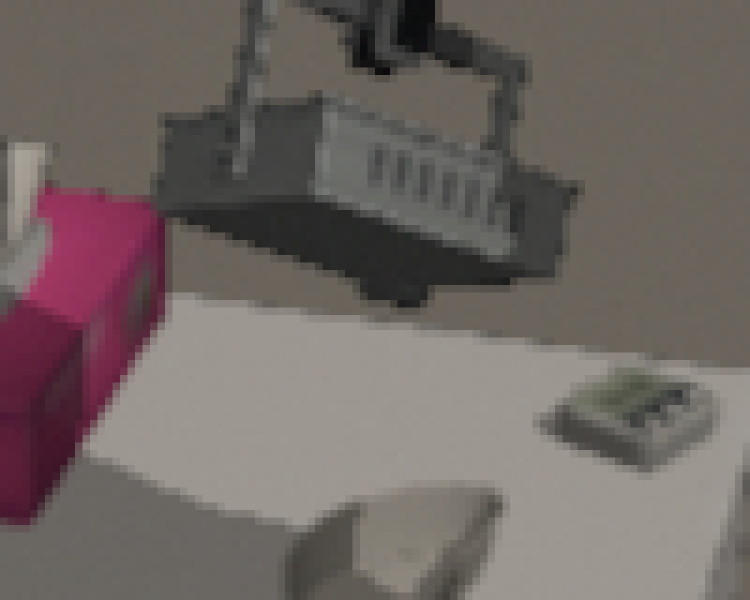

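>>> {"name": "move_arm", "arguments": {
  "increments": "0 0 0 0 0.02 -0.08 0;0 0 0 0 0.03 -0.12 0;0 0 0 0 0.02 -0.1 0;0 0 0 0 0 0 0;0 0 0 0 0 0 0;0 0 0 0 0 0.08 0;0 0 0 0 0 0.12 0;0 0 0 0 0 0.1 0"
}}

```text
t: 10.45
eef_pos: [0.4268, -0.1703, 0.2808]
tool_rot: [-0.326, 0.847, 0.391, 0.152]
contact_force: [-0.0, -0.5, -4.4]
gripper_width: 0.116
```

```bash
python3 look.py 5
```

```text
[ 0.42681719 -0.17030982  0.28080344] [-0.326  0.847  0.391  0.152] [ 0.71  0.36 -0.09  1.82 -0.56  1.45  0.12] [-0.01 -0.49 -4.44] 0.11643874107972786
spout [ 0.4274 -0.2033  0.155 ]
corner [ 0.4248 -0.1815  0.1788]
far [ 0.4289 -0.0626  0.2827]
tilt 42.20768045765833 dir -90.24114591082366
side [320.0901539  149.68326907]
top [349.72364724 227.71848161]
```

View pics/w5.png

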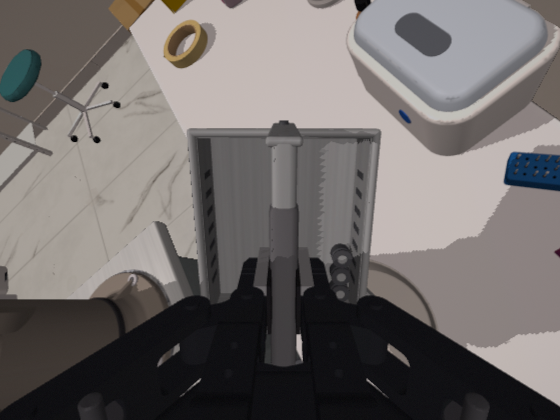

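View pics/ztop5.png

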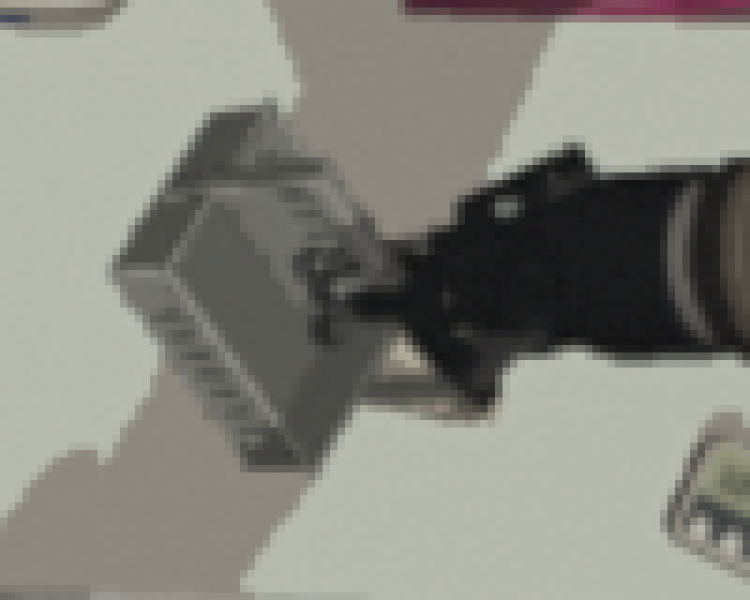

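```bash
cat > caps.py <<'E'
from w import *
import sys
o,p,d,W=wrist('w'+sys.argv[1])
R=Ro.from_quat(o['tool_rot'][[1,2,3,0]]).as_matrix()
bz=-R[:,2]; by=R[:,1]; bx=np.cross(by,bz); B=np.stack([bx,by,bz],1)
H=o['eef_pos']-R[:,2]*.019
L=(W-H)@B+[0,0,.09]
m=(d>0)&(abs(L[...,0])<.06)&(abs(L[...,1])<.048)&(L[...,2]>.010)&(L[...,2]<.022)
mm=m.astype(np.uint8); n,l,s,c=cv2.connectedComponentsWithStats(mm)
for i in range(1,n):
    if s[i,4]>25: print(c[i].round(0),s[i],np.median(L[l==i],0).round(4),L[l==i].min(0).round(4),L[l==i].max(0).round(4))
f=(d>0)&(abs(L[...,0])<.05)&(abs(L[...,1])<.04)&(abs(L[...,2])<.008); print('floor z',np.median(L[f][:,2]))
a=cv2.resize(p[220:320,290:390,::-1],(600,600),interpolation=3);cv2.imwrite(f'pics/wz{sys.argv[1]}.png',a)
E
python3 caps.py 6
```

```text
[211. 216.] [204 138  16 165 675] [-0.0058 -0.0464  0.0162] [-0.0569 -0.0469  0.01  ] [ 0.06   -0.0456  0.022 ]
[341. 272.] [330 246  21  55 831] [0.0371 0.0421 0.0159] [0.0192 0.0357 0.01  ] [0.0598 0.048  0.018 ]
floor z 0.003756984432012625
```

View pics/wz6.png

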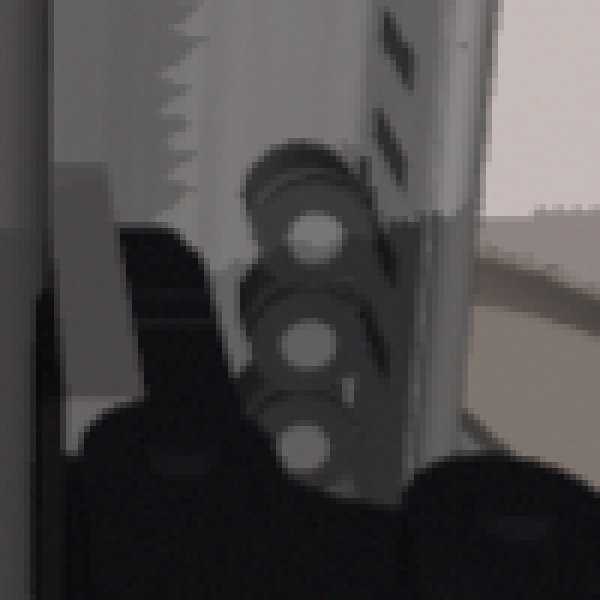

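```bash
cat > occ.py <<'E'
from w import *
import sys
tag=sys.argv[1]
o=bot.get_obs()
R=Ro.from_quat(o['tool_rot'][[1,2,3,0]]).as_matrix()
bz=-R[:,2]; by=R[:,1]; bx=np.cross(by,bz); B=np.stack([bx,by,bz],1)
H=o['eef_pos']-R[:,2]*.019
T=np.load(f'top{tag}.npz'); L=(cloud('top',T['d'])-H)@B+[0,0,.09]
# rectified floor view at z=.015 (cap tops) : 6 px/mm
gx,gy=np.meshgrid(np.linspace(.066,-.066,660),np.linspace(-.054,.054,540))
pts=np.stack([gx,gy,np.full_like(gx,.015)],-1).reshape(-1,3)
uv=proj('top',(pts-[0,0,.09])@B.T+H).reshape(540,660,2).astype(np.float32)
cv2.imwrite(f'pics/rect{tag}.png',cv2.remap(T['p'],uv[...,0],uv[...,1],1)[:,:,::-1])
m=(abs(L[...,0])<.06)&(abs(L[...,1])<.048)&(L[...,2]>.009)&(L[...,2]<.025)&(T['d']>0)
print(np.c_[np.argwhere(m)[:,::-1],(L[m]*1000).round(0)])
E
python3 occ.py 5
```

```text
[[333. 205. -50.  45.  23.]
 [334. 205. -48.  47.  25.]
 [334. 206. -45.  46.  23.]
 [332. 207. -40.  47.  11.]
 [335. 207. -40.  46.  24.]
 [333. 208. -35.  48.  12.]
 [334. 208. -35.  47.  16.]
 [335. 208. -35.  47.  20.]
 [335. 212. -19.  45.  12.]
 [337. 212. -16.  48.  17.]
 [338. 212. -17.  46.  23.]
 [336. 213. -14.  45.  13.]
 [337. 213. -13.  46.  16.]
 [338. 213. -12.  47.  19.]
 [339. 213. -11.  47.  23.]
 [338. 214.  -6.  48.  15.]
 [337. 215.  -3.  47.   9.]
 [338. 215.  -5.  44.  17.]
 [339. 215.  -2.  47.  17.]
 [340. 215.  -3.  46.  23.]
 [338. 216.   2.  47.  11.]
 [339. 216.   1.  46.  16.]
 [341. 216.   3.  47.  22.]
 [338. 217.   3.  43.  12.]
 [339. 217.   7.  47.  12.]
 [340. 217.   6.  46.  17.]
 [342. 217.   9.  48.  23.]
 [339. 218.  11.  47.   9.]
 [340. 218.  11.  46.  14.]
 [342. 218.  13.  47.  21.]
 [340. 219.  16.  47.  11.]
 [341. 219.  17.  47.  14.]
 [342. 219.  17.  47.  18.]
 [341. 220.  21.  46.  12.]
 [342. 220.  22.  47.  15.]
 [340. 221.  18.  39.  14.]
 [341. 221.  22.  42.  14.]
 [342. 221.  26.  46.  14.]
 [343. 221.  26.  46.  18.]
 [344. 2
[... 1140 characters left out ...]
 [346. 232.  59.  26.  22.]
 [343. 233.  57.  20.  13.]
 [344. 233.  58.  21.  16.]
 [345. 233.  59.  21.  20.]
 [343. 234.  60.  17.  13.]
 [344. 234.  59.  16.  18.]
 [345. 234.  58.  15.  23.]
 [342. 235.  59.  12.  12.]
 [344. 235.  59.  12.  20.]
 [341. 236.  58.   7.  11.]
 [343. 236.  58.   6.  20.]
 [341. 237.  57.   1.  14.]
 [342. 237.  58.   2.  17.]
 [341. 238.  59.  -2.  15.]
 [342. 238.  60.  -1.  18.]
 [341. 239.  60.  -6.  17.]
 [342. 239.  58.  -8.  23.]
 [339. 240.  59. -11.  11.]
 [341. 240.  58. -13.  21.]
 [338. 242.  60. -20.  11.]
 [341. 242.  59. -21.  25.]
 [337. 244.  60. -29.  12.]
 [338. 244.  59. -30.  17.]
 [339. 244.  57. -32.  23.]
 [339. 245.  59. -35.  24.]]
```

View pics/rect5.png

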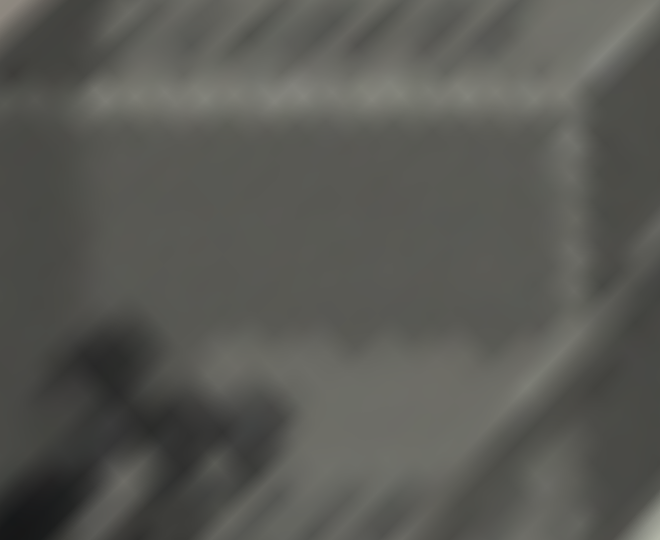

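>>> {"name": "move_arm", "arguments": {
  "increments": "0 0 -1 -5 0 0 0;0 0 -1 -10 0 0 0;0 0 -1 -15 0 0 0;0 -1 -1 -15 0 0 0;0 -1 -1 -13 0 0 0;0 0 0 -8 0 0 0;0 0 0 -4 0 0 0;0 0 0 0 0 0 0"
}}

```text
t: 11.65
eef_pos: [0.4239, -0.1756, 0.2103]
tool_rot: [-0.326, 0.846, 0.391, 0.155]
contact_force: [-1.0, 0.1, -2.8]
gripper_width: 0.118
```

```bash
python3 look.py 7; python3 caps.py 8; python3 occ.py 7 | awk '{print $4,$5,$6}' | awk '$2<42 && $1<58'| tr '\n' ';'; python3 - <<'E'
from h import *
T=np.load('side7.npz');c=cloud('side',T['d'])
m=(abs(c[...,0]-.42)<.1)&(abs(c[...,1]+.21)<.12)&(T['d']>0)&(c[...,2]>.018)&(c[...,2]<.045)
print(cv2.minAreaRect(c[m][:,:2].astype(np.float32)*1000))
E
```

```text
[ 0.42387495 -0.17564763  0.21028379] [-0.326  0.846  0.391  0.155] [ 0.72  0.44 -0.09  1.88 -0.56  1.34  0.2 ] [-1.01  0.1  -2.81] 0.11769226499442087
spout [ 0.4249 -0.2083  0.0844]
corner [ 0.4222 -0.1866  0.1083]
far [ 0.4261 -0.0679  0.2124]
tilt 42.35227244403491 dir -90.55313268280476
side [320.25458355 168.52551783]
top [347.8161597 229.9485015]
[211. 216.] [204 138  15 165 690] [-0.0057 -0.0463  0.0165] [-0.0568 -0.047   0.01  ] [ 0.0599 -0.0458  0.0219]
[341. 272.] [330 246  21  55 834] [0.0372 0.042  0.0159] [0.0193 0.0357 0.01  ] [0.0599 0.048  0.0181]
floor z 0.0037477368666175015
47. 18.] ;47. 23.] ;48. 15.] ;45. 22.] ;23. 23.] ;42. 14.] ;47. 13.] ;45. 20.] ;46. 23.] ;18. 21.] ;46. 11.] ;47. 23.] ;14. 10.] ;45. 13.] ;44. 18.] ;48. 19.] ;47. 24.] ;44. 16.] ;47. 16.] ;45. 24.] ;-12. 20.] ;45. 16.] ;47. 18.] ;45. 25.] ;46. 12.] ;46. 20.] ;-22. 18.] ;45. 10.] ;48. 16.] ;46. 22.] ;46. 14.] ;45. 13.] ;45. 17.] ;45. 21.] ;48. 23.] ;45. 14.] ;36. 13.] ;39. 13.] ;43. 13.] ;47. 13.] ;45. 20.] ;32. 14.] ;34. 16.] ;41. 12.] ;42. 16.] ;48. 14.] ;46. 20.] ;36. 11.] ;36. 15.] ;40. 15.] ;44. 16.] ;46. 18.] ;47. 21.] ;40. 12.] ;32. 10.] ;34. 16.] ;30. 13.] ;34. 13.] ;35. 13.] ;31. 10.] ;33. 12.] ;34. 16.] ;25. 14.] ;30. 12.] ;32. 15.] ;37. 14.] ;22. 10.] ;20. 16.] ;27. 13.] ;26. 19.] ;19. 15.] ;22. 15.] ;21. 13.] ;16. 20.] ;12. 13.] ;2. 14.] ;2. 19.] ;-8. 24.] ;-12. 17.] ;-17. 11.] ;-22. 14.] ;-23. 19.] ;-22. 22.] ;-32. 19.] ;-32. 24.]] ;((426.711181640625, -211.9012451171875), (165.605224609375, 76.78046417236328), 81.44681549072266)
```

View pics/zside7.png

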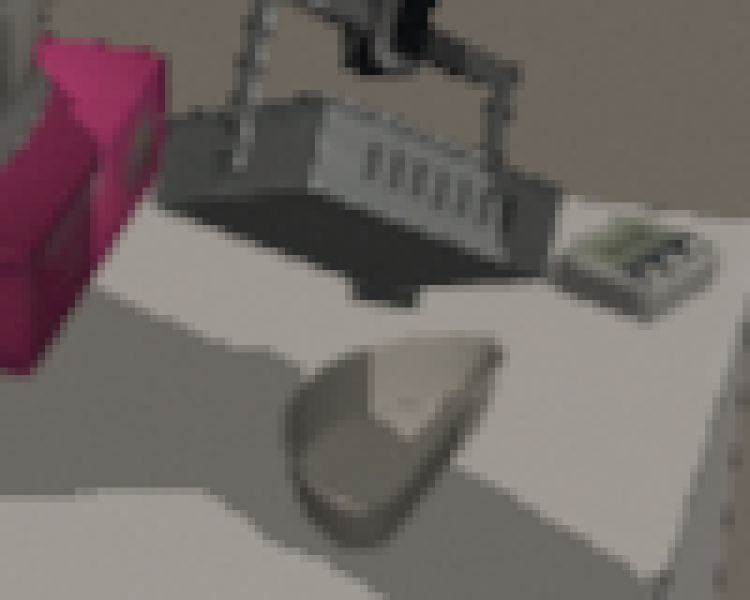

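View pics/w8.png

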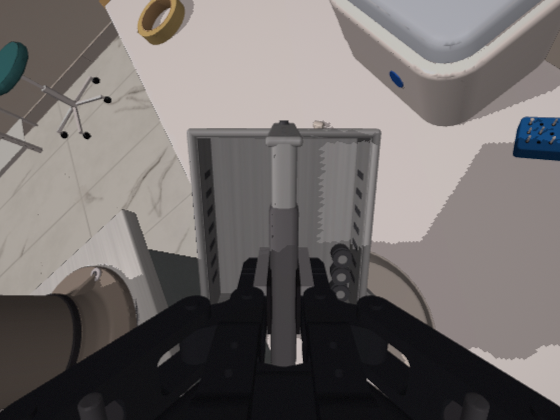

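View pics/ztop7.png

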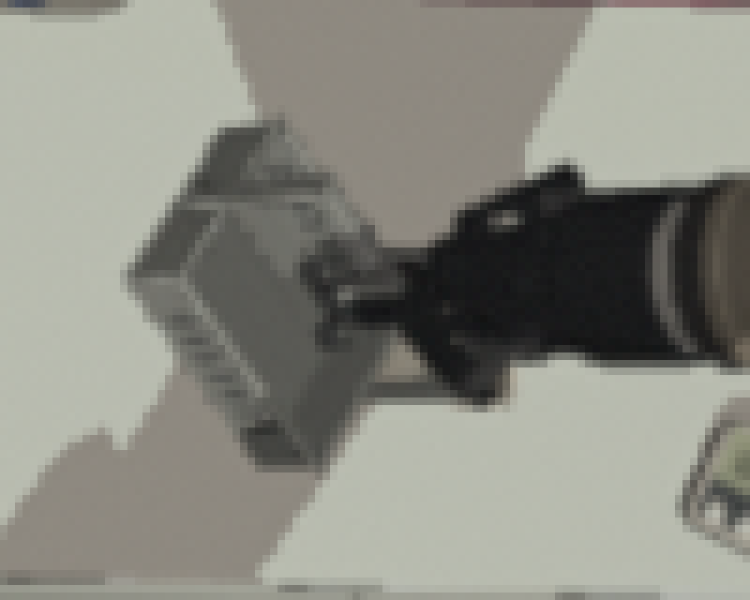

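>>> {"name": "move_arm", "arguments": {
  "increments": "0 0 0 0 0 0 0;0 0 0 0 0 0 0;0 0 0 0 0 0 0;0 0 0 0 0 0 0;0 0 0 0 0 0 0;0 0 0 0 0 0 0;0 0 0 0 0 0 0;0 0 0 0 0 0 0"
}}

```text
t: 12.85
eef_pos: [0.4238, -0.1757, 0.2103]
tool_rot: [-0.326, 0.847, 0.391, 0.155]
contact_force: [-1.0, 0.2, -4.8]
gripper_width: 0.113
```

```bash
python3 caps.py 9; python3 - <<'E'
from h import *
o=bot.get_obs();print(o['eef_pos'],abs(o['joint_vel']).max(),o['gripper_width'])
bot.hand_in()
E
```

```text
[211. 216.] [204 138  16 165 676] [-0.0056 -0.0463  0.0164] [-0.0569 -0.0469  0.01  ] [ 0.0594 -0.0457  0.022 ]
[341. 272.] [331 247  20  54 828] [0.0369 0.042  0.0158] [0.0193 0.0358 0.0101] [0.0599 0.048  0.0181]
floor z 0.0037449486241261654
[ 0.42375324 -0.17571051  0.21028989] 0.007143356541042197 0.11465006915745561
the job is handed in; nothing more can be done
```

I gripped the basket by its handle, lifted it and carried it over the kidney dish. I tipped it toward the beak, rocked it once to free a cap stuck along the wall, and lowered it. I handed the job in at about 13 s, with the basket still held tipped and still.

The last checks before handing in showed:
- **Tilt and beak:** the tilt was 42°. The beak tip came out at about (0.425, −0.208, 0.084) m, within a few mm of the dish centre and about 5 cm above its rim. These are worked out from the arm pose, and the side view agreed.
- **Caps:** three caps lie in a row along the wall from the beak corner. They had not moved between the last two looks, and the farthest is about 35 mm from the corner.
- **Fourth cap:** the fingers hide it from the wrist camera. I placed it only from coarse top-camera depth, about 25 mm from the corner. The rest of the basket floor that I could see was empty.
- **Dish:** the side-camera fit put it within about 3 mm of its first measured spot, which is within the noise of that fit, and nothing pointed to contact with the basket.
- **Other things on the cabinet:** I did not re-measure the bystanders. The move kept clear above them, and the pictures showed none disturbed.

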